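Fit the cell in the open work lamp

TASK

The work lamp lies open on the welding bench and its cell waits beside it in a piece of steel channel. Fit the cell in the lamp's holder: with the button end still raised clear of the clips, push the flat end back against the coil spring, far enough for the button to pass its end wall, then press the button end down between the two clips until the cell lies level, fully home and held by itself. Work by feel and never drive the spring solid or bear down hard, as that bends the contacts; leave the hammer, magnet and pipe where they are.

Things in the scene. Friction and masses are not known exactly. Their poses are not given: they have to be found in the camera images.
- lamp: Open work lamp lying face down, fixed: cast shell like a shallow tray, 210 x 150 mm, 46 mm high, walls 3.5 mm, rubber corner posts, bent tube handle outside (to 130 mm from the centre), circuit board inside at +x. Origin: centre of the underside, on the bench. x runs along the cell holder from the spring end to the clip end, z up. The side walls stand 71 mm either side of the cell's axis.
- bay (a point): Nominal centre of the fitted cell, on its axis, 30 mm above the bench, axes as the lamp's. The holder is a separate dark nylon carrier screwed down through long slots on rubber pads: with spring, saddles, clips and wall it sits up to 10 mm either way along x and up to 2.5 mm higher or lower than nominal. Pose readings do not show this: look or feel. Across (y) it is true.
- spring_place (a point): Nominal tip of the free coil spring, on the axis, 29 mm from bay towards -x; tip rounded, radius 9 mm. It yields along -x by 1.4 N per mm, is solid after 8.5 mm (12 N) and must not be pressed with over 22 N. A fitted cell presses it in 6 mm (8 N). Block behind it 15 mm further on, top 12 mm above the axis. 45 degree V saddles carry the cell from 11 mm behind this point to 23 mm before it.
- clip_place (a point): Nominal middle of the two sprung clips, on the axis, 26 mm from bay towards +x. One on each side, 18 mm long in x, rounded noses (radius 4) 8 mm above the axis with 28 mm between them, tops 12 mm above the axis. The cell is pressed down past them with about 8 to 16 N; they then hold it. A second V saddle lies below, from x = 14 to 33 mm of bay; from -6 to 14 it is open to 18 mm below the axis.
- wall_place (a point): Nominal face of the end wall with the contact for the button, on the axis, 35 mm from bay towards +x. 4 mm thick, 26 mm wide, upright to 6 mm above the axis, then a lip bent back to 10 mm above. The cell must be held back against the spring, or tilted by 30 degrees or more, for its button end to pass.
- cell: Cylindrical battery cell, 32 mm across, 70 mm long with its button, about 145 g, lying. Origin: middle of its length, on its axis. Its x axis points from the flat end to the button end. It lies in the channel with its axis 20 mm above the bench.
- cell_flat (a point): Centre of the cell's flat (negative) end, at x = -35 mm in the cell. This end goes against the coil spring.
- cell_button (a point): Tip of the raised button (12 mm across, 2 mm high) on the cell's other end, at x = +35 mm in the cell. This end goes against the end wall, between the clips.
- channel: Offcut of steel channel in which the cell lies lengthwise, fixed, 120 x 34 mm, 10 mm high, web 4 mm. Origin: centre of the underside; x along it.
- hammer: Chipping hammer lying on the bench, wooden handle along its y axis, about 250 mm long, head (120 mm) at +y. Leave alone.
- magnet: Triangular welding magnet lying flat, about 110 mm, 18 mm thick. Leave alone.
- pipe: Short pipe stub standing on end, 60 mm across, 70 mm high; origin: centre of the underside. Leave alone.
Things that resemble listed ones, but are neither listed nor needed, are in the scene too. There is more than one size of the cell; the one meant has the size given above.

How it is judged (in metres and radians):
On the way:
1. the flat end is pushed back against the coil spring with over 6 N while the button end is still raised, its button 20 mm or more above the nominal axis height (contact force between cell and spring_c0 above 6 N and z of cell_button in the frame of bay above 0.02 m and z of cell_flat in the frame of bay below 0.012 m and x of cell_flat in the frame of bay below -0.01 m), for 0.1 s.
At the end, for the whole second after the job is handed in: The cell lies in the holder, button to the end wall, level to 2.3 degrees, on the centre line to 3 mm, axis within 5 mm of nominal height, button within 11.5 mm of nominal along the holder (covers the carrier's shift), gripped by spring and clips (over 12 N), at rest (x of cell_button in the frame of bay between 0.0235 and 0.0465 m and y of cell_button in the frame of bay between -0.003 and 0.003 m and z of cell_button in the frame of bay between -0.005 and 0.005 m and y of cell_flat in the frame of bay between -0.003 and 0.003 m and z of cell_flat in the frame of bay between -0.005 and 0.005 m and angle between cell's own x axis and vertical between 1.53 and 1.61 rad and contact force between cell and lamp above 12 N and linear speed of cell below 0.01 m/s); the robot touches nothing.
It fails at once if the coil spring is driven solid and pressed with more than 22 N (contact force between cell and spring_c0 above 22 N).
It fails at once if the cell's contact forces on the lamp, all added up, pass 80 N (20 to 33 N of it is the holder's own grip when home; pressing down with about 30 N reaches it) (contact force between cell and lamp above 80 N).
It fails at once if the hammer, the magnet square or the pipe is moved by more than 15 mm (distance of any of hammer, magnet, pipe from where it was at the start of the episode above 0.015 m).
It also fails if it takes over 61 s, if anything falls off the work surface, if the arm or the gripper's body presses on something with over 40 N, if the wrist force passes 120 N, or if a joint passes its speed limit or range.

ROBOT

A 6-joint arm with a two-finger parallel gripper is mounted at the origin on the work surface. World frame = base frame: x ahead of the robot, y to its left, z up, the work surface at z = 0. Lengths are in mm, angles in rad, forces in N, time in s.
With the tool pointing down it reaches from about 375 to 825 mm from the base axis. Payload 5.5 kg.
Tool frame: the origin (TCP) lies midway between the tips of the shut fingers; the grasp point (between the pads) lies 19 mm behind it; x points along the fingers, y is the direction in which the jaws open and shut, and the axes are right-handed (so a half turn about x gives the same grasp; the last joint's range is limited). The gripper opens to 85 mm and grips with 20 to 120 N. Pads are 22 mm wide; open, the fingers measure 114 mm over their backs; the gripper's body (76 mm by 85 mm) begins 54 mm behind the grasp point. The pads swing forward as they close: fully open they stand 13 mm farther back than shut.
Start: joints at [1.113, 0.314, -0.047, 1.21, 0, 1.571], TCP at [265.182, 538.213, 231.299] pointing down, gripper open.
Joint ranges: [-2.67, 2.67], [-0.69, 1.73], [-1.03, 1.25], [-2.08, 2.16], [-1.42, 1.45], [-3.14, 3.14]. Speed limits (rad/s): [2.39, 2.39, 3.01, 3.14, 3.14, 3.14].

INTERFACE

Orientations are given as a unit quaternion [x, y, z, w].
In Python, from cell import bot gives the robot as it stands.
- The arm moves only by the tool jog_arm, never from a script. Its argument "targets" is a list of rows, each an object of numbers: "wx", "wy", "wz": the turn, a rotation vector about the tool's x, y, z in rad; "dx", "dy", "dz": the shift along the tool's x, y, z in mm; "hand": the finger opening in mm, from 0 to 85.4. A call has 1 to 20 rows; each row shifts and turns the commanded pose from where the row before left it, along the tool's axes as they then stand; what a row does not reach is not made up. A row lasts 1/8 s, in which the tool goes at most 62.5 mm and 10.7 degrees, less where a joint would pass 70% of its speed; a pose out of reach is approached as far as the arm can. A call is refused whole if a number of a shift passes 62.5 or a number of a turn 0.188, either way. A call with a gripper value outside its range is refused whole. The fingers move at their own pace and stop on an object; "grip_force" is the grip in N (left out, the last holds). Time passes only in rows, so rows that do not move let the fingers close. It gives the time, the measured TCP pose, the force and the opening at its end, in the units of the state.
- bot.observe(): the state, without advancing time (a new reading comes with each control period).
- bot.camera(name): name is "scene" or "side" or "wrist"; returns a dict with "pixels" (400x640x3 uint8, red, green, blue), "fovy" (degrees; the focal length in pixels is half the picture's height over the tangent of half this angle, whatever the lens; pixels are square), "cx", "cy" (the principal point, pixels), "camera_from_world" (4x4, takes a point from world to camera coordinates). Camera axes: x right, y down, z forward; pixel columns grow to the right and rows downward; lengths in mm; the calibration is good to about 2 mm. A picture is of the moment at which its call begins. There is no depth.
- bot.close_job(): hands the job in, once; it reports no verdict.
The state is a dict: "time_s": time; "joints": joint angles; "qvel": joint speeds; "effort": joint torques, N m; "tool_pos": TCP position; "tcp_rot": TCP orientation; "contact_force": force on the tool from outside, world axes, zero at the start; "wrist_torque": the same for the moment, N m; "opening": opening from 0.0 (shut) to 1.0 (fully open).
Only numpy, scipy, OpenCV 4.12 (cv2) and the standard library are available. Lean on these libraries where they do the work, as an engineer would, in place of code of your own. Each camera call takes 0.05 s, during which the arm holds its last target. There are 200 camera calls.

## Working session

There is one attempt and no reset: what is moved stays moved. The work goes in short steps, Python scripts to look and compute and a tool call to move; the robot and the scene stay as the last step left them, time stands still between calls to the robot, and variables do not carry over. Pictures are saved under pics/ and viewed, about 8 in all and at most 12, crops included, and the job is handed in when it is done.

Besides the shell and the picture viewer there is one more tool, called after "Emit:" by a JSON object that holds its "name" and its "arguments". jog_arm: Moves the arm, as the interface text tells. Its arguments: {"type":"object","properties":{"targets":{"type":"array","items":{"type":"object","properties":{"wx":{"type":"number"},"wy":{"type":"number"},"wz":{"type":"number"},"dx":{"type":"number"},"dy":{"type":"number"},"dz":{"type":"number"},"hand":{"type":"number"}}}},"grip_force":{"type":"number"}},"required":["targets"]}

```bash
ls; mkdir -p pics
python3 - <<'E'
from cell import bot
import cv2, json, numpy as np, pickle
print(bot.observe())
for n in ["scene","side","wrist"]:
    c=bot.camera(n); cv2.imwrite(f"pics/{n}0.png",c["pixels"][:,:,::-1]); pickle.dump(c,open(f"pics/{n}0.pkl","wb"))
    print(n,c["fovy"],c["cx"],c["cy"],np.round(c["camera_from_world"],3).tolist())
E
```

```text
pics
{'time_s': 0.0, 'joints': array([ 1.11297229e+00,  3.14220213e-01, -4.80840760e-02,  1.21021258e+00,
       -8.47763579e-06,  1.57081795e+00]), 'qvel': array([-2.10243271e-03,  3.51386317e-04, -6.07644239e-04, -9.44733195e-04,
        1.61888312e-03,  6.15108408e-05]), 'effort': array([-1.28613014e-03, -5.39595330e+01,  3.39747655e+01,  1.95817358e-02,
       -1.99864926e-04, -9.91305001e-06]), 'tool_pos': array([264.94106985, 537.68130387, 230.43586974]), 'tcp_rot': array([ 0.15986957,  0.68879421, -0.1610558 ,  0.68852399]), 'contact_force': array([ 0.61813269, -0.91255995,  0.49336818]), 'wrist_torque': array([ 0.01737985, -0.05285525, -0.01908199]), 'opening': 1.0040487146941313}
scene 49.41525869594451 322.603940998473 201.60262266267287 [[0.765, 0.643, -0.018, -439.409], [0.381, -0.475, -0.794, -169.73], [-0.519, 0.601, -0.608, 1431.967], [0.0, 0.0, 0.0, 1.0]]
side 53.25284341891612 317.1747466441959 200.97689593010867 [[0.766, -0.643, -0.009, -420.833], [-0.334, -0.386, -0.86, 225.161], [0.549, 0.661, -0.511, 822.65], [0.0, 0.0, 0.0, 1.0]]
wrist 70.29309924684146 321.60455719302064 195.54984153022772 [[0.443, 0.897, -0.002, -598.36], [0.848, -0.418, 0.325, -42.344], [0.291, -0.146, -0.946, 382.3], [0.0, 0.0, 0.0, 1.0]]
```

View pics/scene0.png

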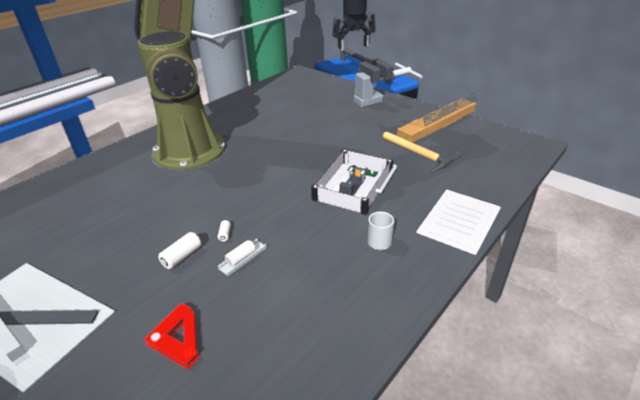

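View pics/side0.png

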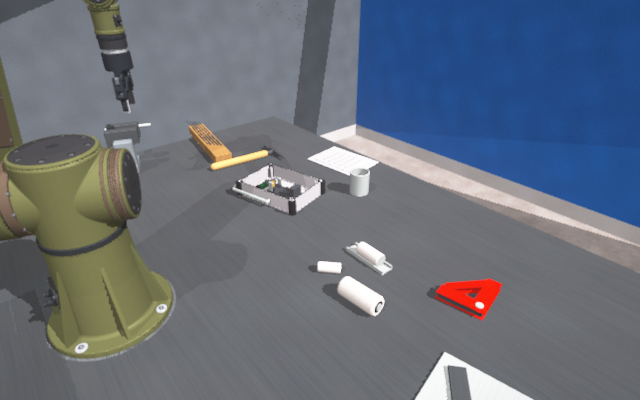

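View pics/wrist0.png

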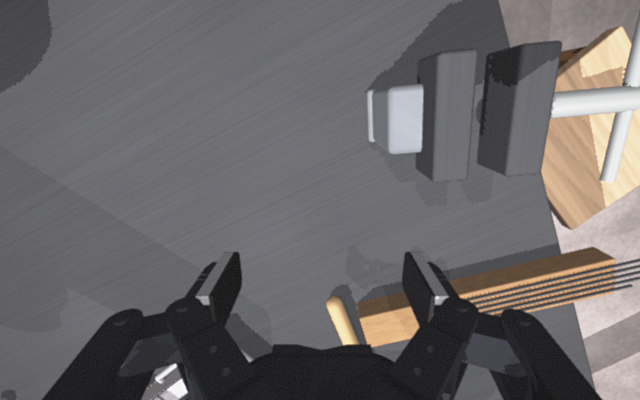

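The scene view shows the lamp near (354,180), the cell in its channel near (243,253), two decoy cells beside it, the pipe (380,230), the hammer (410,145) and the magnet (178,335). In the side view the lamp is at (280,188) and the channel at (370,257). The wrist camera sees neither yet.

```bash
cat > h.py <<'E'
import numpy as np, pickle, cv2
from scipy.spatial.transform import Rotation as R
def load(n): return pickle.load(open(f"pics/{n}.pkl","rb"))
def f(c): return 200/np.tan(np.radians(c["fovy"]/2))
def px2w(c,u,v,z):
    T=c["camera_from_world"]; Rm=T[:3,:3]; o=-Rm.T@T[:3,3]
    d=Rm.T@np.array([(u-c["cx"])/f(c),(v-c["cy"])/f(c),1]); return o+d*(z-o[2])/d[2]
def w2px(c,p):
    q=c["camera_from_world"]@np.append(p,1); return np.array([c["cx"],c["cy"]])+f(c)*q[:2]/q[2]
def tri(obs):
    A=[];b=[]
    for c,u,v in obs:
        T=c["camera_from_world"];
        for k,m in ((0,(u-c["cx"])/f(c)),(1,(v-c["cy"])/f(c))):
            A.append(T[k,:3]-m*T[2,:3]); b.append(m*T[2,3]-T[k,3])
    return np.linalg.lstsq(np.array(A),np.array(b),rcond=None)[0]
def snap(n,name):
    from cell import bot
    c=bot.camera(n); cv2.imwrite(f"pics/{name}.png",c["pixels"][:,:,::-1]); pickle.dump(c,open(f"pics/{name}.pkl","wb")); return c
E
python3 - <<'E'
from h import *
a=load("scene0"); b=load("side0")
A=cv2.imread("pics/scene0.png"); B=cv2.imread("pics/side0.png")
def cr(I,x,y,w,h,s): return cv2.resize(I[y:y+h,x:x+w],None,fx=s,fy=s,interpolation=cv2.INTER_CUBIC)
top=np.hstack([cr(A,300,140,100,75,4),cr(B,230,155,100,75,4)])
bot=np.hstack([cr(A,205,215,80,60,5),cr(B,330,225,80,60,5)])
cv2.imwrite("pics/crop0.png",np.vstack([top,bot]))
print("lamp",px2w(a,354,180,30),px2w(b,280,188,30)); print("cell",px2w(a,243,253,20),px2w(b,370,255,20))
for n,u,v in (("pipe",380,217),("mag",180,330),("ham",410,145)): print(n,px2w(a,u,v,20))
E
```

```text
lamp [552.80721638 163.71481541  30.        ] [533.89161514 155.36144944  30.        ]
cell [ 521.46870431 -225.41979066   20.        ] [ 514.1536934  -235.76661061   20.        ]
pipe [695.48558445  83.79464617  20.        ]
mag [ 587.30380243 -446.88578136   20.        ]
ham [566.3685594  445.18713612  20.        ]
```

View pics/crop0.png

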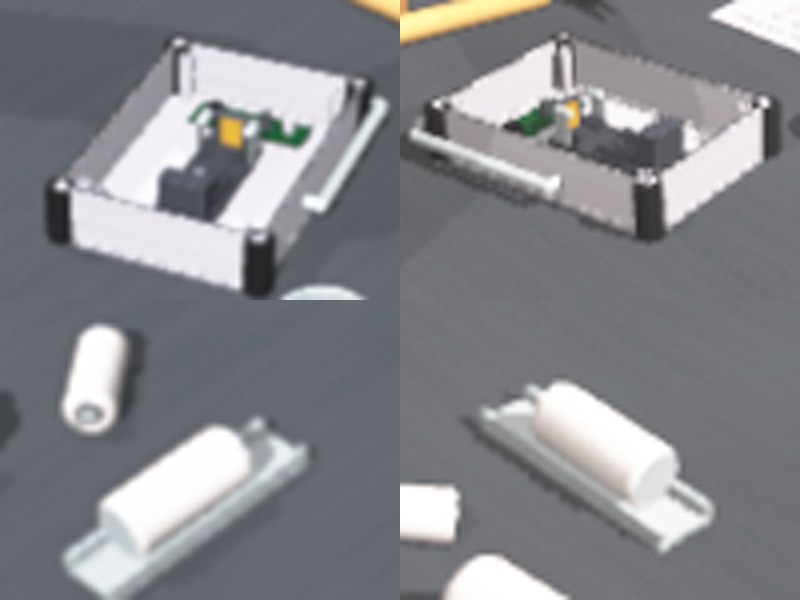

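The top crops show the lamp: spring block at the near end, orange contact and board at the far end, so lamp +x points to about world +y. In the bottom crops the cell's plain flat end faces −y and its button +y, at scene (245,453) in the crop. I'll measure these roughly, then look with the wrist camera.

Run:
```python
from h import *
a=load("scene0"); b=load("side0"); w=load("wrist0")
S=lambda u,v:(300+u/4,140+v/4); D=lambda u,v:(230+(u-400)/4,155+v/4)
for n,s,d in (("far-left",(180,45),None),("far-right",(360,85),None),("nearL",(60,185),None),("nearR",(260,235),None)):
    print(n,px2w(a,*S(*s),46)[:2].round())
for d in ((565,38),(437,103),(768,103),(650,175)): print("side",px2w(b,*D(*d),46)[:2].round())
c1=lambda u,v:(205+u/5,215+(v-300)/5); c2=lambda u,v:(330+(u-400)/5,225+(v-300)/5)
print("flat tri",tri([(a,*c1(123,530)),(b,*c2(657,483))]))
print("top axis scene",px2w(a,*c1(165,480),30),px2w(a,*c1(205,445),30))
from cell import bot
o=bot.observe(); M=R.from_quat(o["tcp_rot"]).as_matrix(); print("tool axes cols\n",M.round(3))
T=w["camera_from_world"]; print("cam in tool",M.T@(-T[:3,:3].T@T[:3,3]-o["tool_pos"]),"\n",(T[:3,:3]@M).round(3))
```

```text
far-left [453. 251.]
far-right [591. 288.]
nearL [502.  55.]
nearR [640.  94.]
side [589. 280.]
side [451. 250.]
side [640.  85.]
side [508.  57.]
flat tri [ 518.40657521 -265.26418546   19.23899098]
top axis scene [ 516.24337657 -234.40078098   30.        ] [ 512.93224786 -206.73257005   30.        ]
tool axes cols
 [[-0.001  0.442  0.897]
 [-0.001  0.897 -0.442]
 [-1.    -0.001 -0.   ]]
cam in tool [-143.44937903   -0.53892145  -83.61129641] 
 [[ 0.001  1.     0.001]
 [-0.325 -0.001  0.946]
 [ 0.946 -0.001  0.325]]
```

Emit:
{"name": "jog_arm", "arguments": {"targets": [{"dy":-23.4,"dz":46.6,"dx":5},{"dy":-23.4,"dz":46.6,"dx":5},{"dy":-23.4,"dz":46.6,"dx":10},{"dy":-23.4,"dz":46.6,"dx":15},{"dy":-23.4,"dz":46.6,"dx":15},{"dy":-23.4,"dz":46.6,"dx":15},{"dy":-23.4,"dz":46.6,"dx":15},{"dy":-23.4,"dz":46.6,"dx":15},{"dy":-23.4,"dz":46.6,"dx":15},{"wx":0.1724},{"wx":0.1724},{"wx":0.1724},{"wx":0.1724},{"wx":0.1724},{},{}]}}

```text
validation failed for argument at $.ta...
```

Run:
```python
from h import *
from cell import bot
snap("wrist","wrist1"); o=bot.observe(); print(o["time_s"],o["tool_pos"],R.from_quat(o["tcp_rot"]).as_matrix().round(3),o["joints"].round(2))
I=cv2.imread("pics/wrist1.png"); cv2.imwrite("pics/wrist1b.png",cv2.resize(I,(800,500),interpolation=cv2.INTER_CUBIC))
```

```text
0.2 [265.02023137 537.89040028 230.75067919] [[-0.     0.442  0.897]
 [-0.001  0.897 -0.442]
 [-1.    -0.001  0.   ]] [ 1.11  0.31 -0.05  1.21 -0.    1.57]
```

View pics/wrist1b.png

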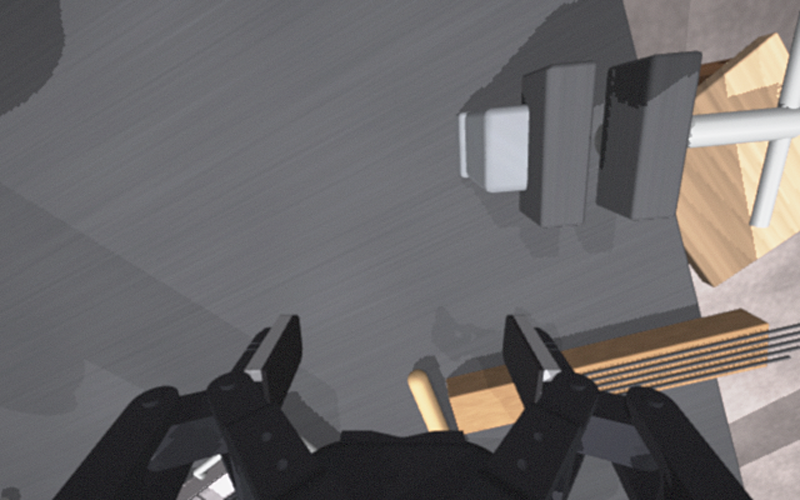

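The call was refused, probably because of the empty rows, so the arm hasn't moved and this picture still shows the start view. I'll put a value in every row.

Emit:
{"name": "jog_arm", "arguments": {"targets": [{"dy":-23.4,"dz":46.6,"dx":5},{"dy":-23.4,"dz":46.6,"dx":5},{"dy":-23.4,"dz":46.6,"dx":10},{"dy":-23.4,"dz":46.6,"dx":15},{"dy":-23.4,"dz":46.6,"dx":15},{"dy":-23.4,"dz":46.6,"dx":15},{"dy":-23.4,"dz":46.6,"dx":15},{"dy":-23.4,"dz":46.6,"dx":15},{"dy":-23.4,"dz":46.6,"dx":15},{"wx":0.1724},{"wx":0.1724},{"wx":0.1724},{"wx":0.1724},{"wx":0.1724},{"dx":0},{"dx":0}]}}

```text
validation failed for argument at $.ta...
```

Emit:
{"name": "jog_arm", "arguments": {"targets": [{"wx":0,"wy":0,"wz":0,"dx":5,"dy":-23.4,"dz":46.6,"hand":85}]}}

```text
time_s: 0.32
tool_pos: [295.8, 498.3, 226.0]
tcp_rot: [0.159, 0.689, -0.159, 0.689]
contact_force: [0.3, -0.4, 0.5]
opening: 0.997
```

Emit:
{"name": "jog_arm", "arguments": {"targets": [{"wx":0,"wy":0,"wz":0,"dx":5,"dy":-23.4,"dz":46.6,"hand":85},{"wx":0,"wy":0,"wz":0,"dx":10,"dy":-23.4,"dz":46.6,"hand":85},{"wx":0,"wy":0,"wz":0,"dx":15,"dy":-23.4,"dz":46.6,"hand":85},{"wx":0,"wy":0,"wz":0,"dx":15,"dy":-23.4,"dz":46.6,"hand":85},{"wx":0,"wy":0,"wz":0,"dx":15,"dy":-23.4,"dz":46.6,"hand":85},{"wx":0,"wy":0,"wz":0,"dx":15,"dy":-23.4,"dz":46.6,"hand":85},{"wx":0,"wy":0,"wz":0,"dx":15,"dy":-23.4,"dz":46.6,"hand":85},{"wx":0,"wy":0,"wz":0,"dx":15,"dy":-23.4,"dz":46.6,"hand":85},{"wx":0.1724,"wy":0,"wz":0,"dx":0,"dy":0,"dz":0,"hand":85},{"wx":0.1724,"wy":0,"wz":0,"dx":0,"dy":0,"dz":0,"hand":85},{"wx":0.1724,"wy":0,"wz":0,"dx":0,"dy":0,"dz":0,"hand":85},{"wx":0.1724,"wy":0,"wz":0,"dx":0,"dy":0,"dz":0,"hand":85},{"wx":0.1724,"wy":0,"wz":0,"dx":0,"dy":0,"dz":0,"hand":85},{"wx":0,"wy":0,"wz":0,"dx":0,"dy":0,"dz":0,"hand":85}]}}

```text
time_s: 2.08
tool_pos: [548.2, 163.9, 121.1]
tcp_rot: [0.433, 0.559, -0.433, 0.559]
contact_force: [0.9, 0.1, -0.7]
opening: 0.995
```

Run:
```python
from h import *
from cell import bot
snap("wrist","wrist2"); o=bot.observe(); print(o["time_s"],o["tool_pos"],R.from_quat(o["tcp_rot"]).as_matrix().round(3),o["joints"].round(2))
I=cv2.imread("pics/wrist2.png"); cv2.imwrite("pics/wrist2b.png",cv2.resize(I,(800,500),interpolation=cv2.INTER_CUBIC))
```

```text
2.125 [548.20086294 163.88907544 121.15917976] [[-0.     0.968  0.252]
 [-0.     0.252 -0.968]
 [-1.    -0.     0.   ]] [ 0.29  0.33 -0.29  0.96 -0.    1.61]
```

View pics/wrist2b.png

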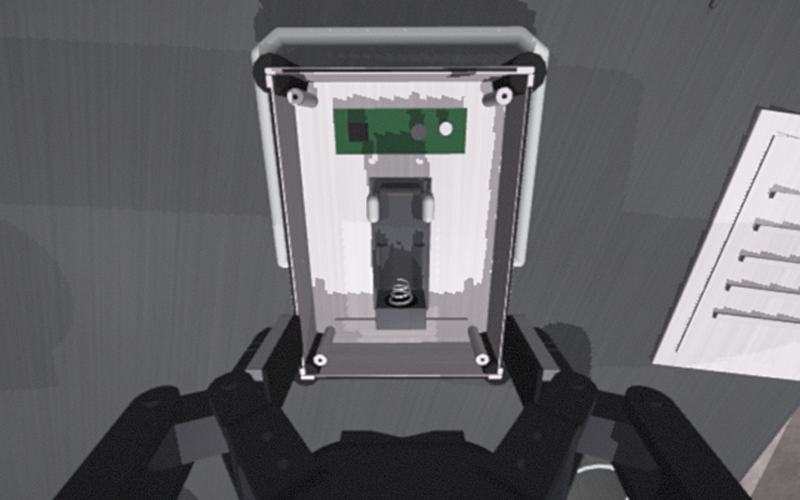

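The lamp is square in the view: rim corners (270,70), (535,70), (303,376) and (502,376), clips (373,208) and (428,208), wall near row 183, spring tip near (400,283), block top about rows 308–328. I'll enlarge the holder.

Run:
```python
from h import *
I=cv2.imread("pics/wrist2.png"); C=I[135:270,270:370]; cv2.imwrite("pics/c2.png",cv2.resize(C,None,fx=4.4,fy=4.4,interpolation=cv2.INTER_CUBIC))
c=load("wrist2")
for u,v in ((270,70),(535,70),(303,376),(502,376)): print(px2w(c,u/1.25,v/1.25,46)[:2].round(1))
```

```text
[449.  252.8]
[592.  289.6]
[500.2  52.5]
[644.   89.7]
```

View pics/c2.png

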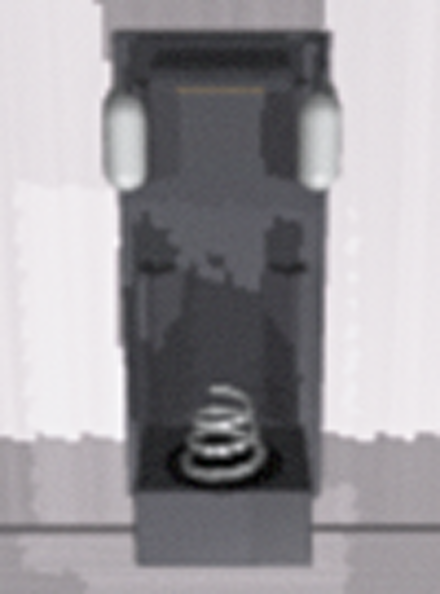

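Run:
```python
from h import *
c=load("wrist2"); O=np.array([546.3,171.1]); t=np.radians(104.46); E=np.array([[np.cos(t),np.sin(t)],[-np.sin(t),np.cos(t)]])
for n,u,v,z in (("clipL",125,141,41),("clipR",321,141,41),("clip back end",125,190,39),("clip top end",125,92,39),("blockfront",222,490,42),("blockrear",222,565,42),("lip/wall orange",220,90,36),("lip front",220,70,39),("lip far",220,33,40),("saddle2 front",157,267,15),("springtip top",220,387,35)):
    L=[(E@(px2w(c,270+u/4.4,135+v/4.4,z+d)[:2]-O)).round(1).tolist() for d in (-2.5,0,2.5)]; print(n,L)
```

```text
clipL [[22.6, 19.2], [23.2, 19.0], [23.7, 18.8]]
clipR [[22.6, -17.1], [23.1, -16.9], [23.7, -16.7]]
clip back end [[12.6, 19.6], [13.3, 19.4], [14.0, 19.2]]
clip top end [[31.3, 19.1], [31.8, 18.9], [32.3, 18.7]]
blockfront [[-49.6, 1.4], [-48.2, 1.4], [-46.9, 1.3]]
blockrear [[-67.2, 1.4], [-65.6, 1.4], [-64.0, 1.4]]
lip/wall orange [[31.1, 1.6], [31.6, 1.6], [32.1, 1.6]]
lip front [[35.4, 1.6], [35.8, 1.6], [36.3, 1.6]]
lip far [[42.3, 1.6], [42.6, 1.6], [43.0, 1.5]]
saddle2 front [[-11.1, 15.3], [-10.2, 15.1], [-9.3, 15.0]]
springtip top [[-30.0, 1.8], [-28.8, 1.8], [-27.7, 1.7]]
```

Emit:
{"name": "jog_arm", "arguments": {"targets": [{"wx":0,"wy":0,"wz":0,"dx":0,"dy":-16.4,"dz":45.6,"hand":85},{"wx":0,"wy":0,"wz":0,"dx":0,"dy":-16.4,"dz":45.6,"hand":85},{"wx":0,"wy":0,"wz":0,"dx":0,"dy":-16.4,"dz":45.6,"hand":85},{"wx":0,"wy":0,"wz":0,"dx":0,"dy":-16.4,"dz":45.6,"hand":85},{"wx":0,"wy":0,"wz":0,"dx":0,"dy":-16.4,"dz":45.6,"hand":85},{"wx":0,"wy":0,"wz":0,"dx":0,"dy":-16.4,"dz":45.6,"hand":85},{"wx":0,"wy":0,"wz":0,"dx":0,"dy":-16.4,"dz":45.6,"hand":85},{"wx":0,"wy":0,"wz":0,"dx":0,"dy":-16.4,"dz":45.6,"hand":85},{"wx":0.136,"wy":0,"wz":0,"dx":0,"dy":0,"dz":0,"hand":85},{"wx":0,"wy":0,"wz":0,"dx":0,"dy":0,"dz":0,"hand":85}]}}

```text
time_s: 3.38
tool_pos: [511.6, -222.5, 121.1]
tcp_rot: [0.47, 0.529, -0.47, 0.528]
contact_force: [0.2, -0.1, -0.2]
opening: 0.997
```

Run:
```python
from h import *
from cell import bot
snap("wrist","wrist3"); o=bot.observe(); print(o["time_s"],o["tool_pos"],R.from_quat(o["tcp_rot"]).as_matrix().round(3),o["joints"].round(2))
I=cv2.imread("pics/wrist3.png"); cv2.imwrite("pics/wrist3b.png",cv2.resize(I[60:310,180:480],(720,600),interpolation=cv2.INTER_CUBIC))
```

```text
3.425 [ 511.65127279 -222.02239117  121.18886941] [[-0.     0.993  0.119]
 [ 0.     0.119 -0.993]
 [-1.    -0.    -0.   ]] [-0.41  0.3  -0.32  0.95  0.    1.04]
```

View pics/wrist3b.png

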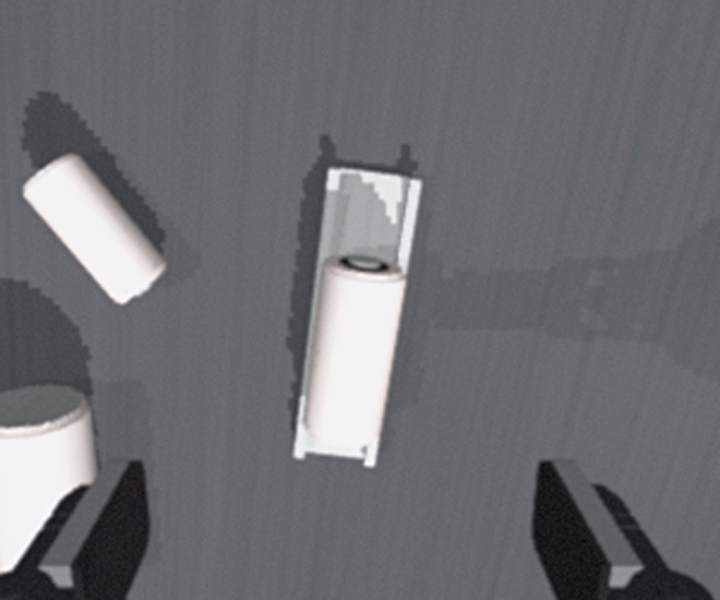

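Run:
```python
from h import *
c=load("wrist3"); q=lambda u,v,z:px2w(c,180+u/2.4,60+v/2.4,z)[:2].round(1)
print("button",q(365,263,20),"body end top rim",q(366,278,36),"flat top rim",q(341,450,36))
a=q(364,300,24);b=q(345,430,24);print("axis",a,b,np.degrees(np.arctan2(*(a-b)[::-1])))
print("channel ends", [q(*p) for p in ((328,168,10),(421,180,10),(295,457,10),(374,466,10))])
print("edges",q(401,330,20),q(316,330,20),q(390,400,20),q(309,400,20))
```

```text
button [ 517.8 -198.3] body end top rim [ 517.8 -199.7] flat top rim [ 517.  -267.5]
axis [ 518.9 -211.3] [ 518.3 -265.2] 89.3622254573553
channel ends [array([ 500.4, -166.9]), array([ 534.9, -167.2]), array([ 499.8, -287.6]), array([ 533.6, -288. ])]
edges [ 534.7 -222.6] [ 502.6 -226.4] [ 534.7 -252.1] [ 502.9 -255.8]
```

The view shows the cell's button at crop (365,263) and flat end near (341,450), with the channel round it. It measures 69.5 × 32 mm with its axis at 89.5°, centre (518.3, −233), which matches the listed cell. I'll grasp 3 mm towards the button from the middle.

Emit:
{"name": "jog_arm", "arguments": {"targets": [{"wx":0.127,"wy":0,"wz":0,"dx":0,"dy":0,"dz":0,"hand":75},{"wx":0,"wy":0,"wz":0,"dx":30,"dy":6.7,"dz":7.7,"hand":65},{"wx":0,"wy":0,"wz":0,"dx":30,"dy":0,"dz":0,"hand":60},{"wx":0,"wy":0,"wz":0,"dx":25,"dy":0,"dz":0,"hand":60},{"wx":0,"wy":0,"wz":0,"dx":14,"dy":0,"dz":0,"hand":60},{"wx":0,"wy":0,"wz":0,"dx":10,"dy":0,"dz":0,"hand":60},{"wx":0,"wy":0,"wz":0,"dx":0,"dy":0,"dz":0,"hand":60}], "grip_force": 90}}

```text
time_s: 4.3
tool_pos: [518.3, -229.5, 12.1]
tcp_rot: [-0.503, -0.497, 0.503, -0.497]
contact_force: [0.2, -0.3, -1.2]
opening: 0.703
```

Emit:
{"name": "jog_arm", "arguments": {"targets": [{"wx":0,"wy":0,"wz":0,"dx":0,"dy":0,"dz":0,"hand":20},{"wx":0,"wy":0,"wz":0,"dx":0,"dy":0,"dz":0,"hand":20},{"wx":0,"wy":0,"wz":0,"dx":0,"dy":0,"dz":0,"hand":20},{"wx":0,"wy":0,"wz":0,"dx":0,"dy":0,"dz":0,"hand":20},{"wx":0,"wy":0,"wz":0,"dx":0,"dy":0,"dz":0,"hand":20},{"wx":0,"wy":0,"wz":0,"dx":0,"dy":0,"dz":0,"hand":20}], "grip_force": 90}}

```text
time_s: 5.05
tool_pos: [517.8, -230.2, 13.5]
tcp_rot: [-0.503, -0.497, 0.503, -0.497]
contact_force: [-4.9, 0.7, 8.3]
opening: 0.337
```

Emit:
{"name": "jog_arm", "arguments": {"targets": [{"wx":0,"wy":0,"wz":0,"dx":-5,"dy":0,"dz":0,"hand":20},{"wx":0,"wy":0,"wz":0,"dx":-20,"dy":0,"dz":0,"hand":20},{"wx":0,"wy":0,"wz":0,"dx":-50,"dy":0,"dz":0,"hand":20},{"wx":0,"wy":0,"wz":0,"dx":-50,"dy":0,"dz":0,"hand":20},{"wx":0,"wy":0,"wz":0,"dx":0,"dy":0,"dz":0,"hand":20}], "grip_force": 90}}

```text
time_s: 5.68
tool_pos: [521.9, -231.3, 142.3]
tcp_rot: [0.504, 0.494, -0.502, 0.5]
contact_force: [0.8, 0.5, -1.7]
opening: 0.338
```

Run:
```python
from h import *
from cell import bot
a=snap("wrist","w4"); b=snap("side","s4"); d=snap("scene","sc4"); o=bot.observe(); print(o["time_s"],o["tool_pos"],o["contact_force"],o["wrist_torque"],o["opening"])
def cr(c,n,s,w,h):
    u,v=w2px(c,o["tool_pos"]); I=cv2.imread(f"pics/{n}.png"); u=int(np.clip(u-w/2,0,640-w));v=int(np.clip(v-h/2,0,400-h)); print(n,u,v); return cv2.resize(I[v:v+h,u:u+w],None,fx=s,fy=s,interpolation=cv2.INTER_CUBIC)
cv2.imwrite("pics/v4.png",np.hstack([cr(a,"w4",1.5,240,240),np.vstack([cr(b,"s4",4,90,45),cr(d,"sc4",4,90,45)])]))
```

```text
5.825 [ 517.95594724 -229.54772269  136.65219402] [-0.02486345  0.06370168 -1.50111464] [-0.02058601  0.02043718  0.01948316] 0.33712629350524276
w4 194 124
s4 327 188
sc4 188 191
```

View pics/v4.png

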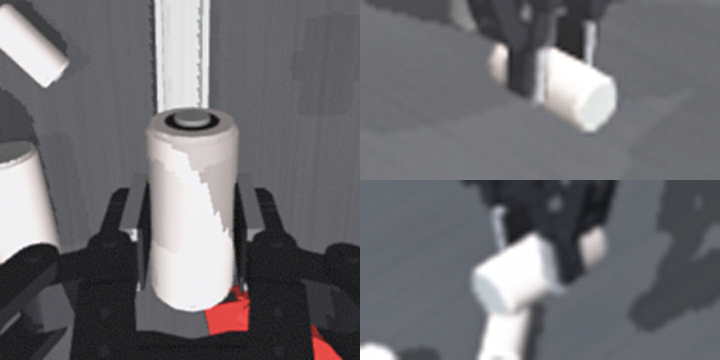

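The cell is gripped level with the jaws near its middle and the button showing at crop (192,120), full image (322,204); the fingertips reach below the axis. I'll check that against the assumed grasp offset.

Run:
```python
from h import *
from cell import bot
c=load("w4"); o=bot.observe(); M=R.from_quat(o["tcp_rot"]).as_matrix(); P=o["tool_pos"]
for tilt in (-5,0,5):
  for h in (-10,-6.5,-3):
    t=np.radians(tilt); cen=np.array([h,0,2.8]); ax=np.array([-np.sin(t),0,-np.cos(t)]); up=np.array([-np.cos(t),0,np.sin(t)])
    pts=[cen+35*ax,cen+33*ax+16*up,cen-35*ax+16*up]
    print(tilt,h,[w2px(c,P+M@p).round(1).tolist() for p in pts])
print("obs: button ~(322,203.5) body rim top ~ row",124+108/1.5,"flat rim row",124+310/1.5)
print(M.round(3))
```

```text
-5 -10 [[314.2, 196.7], [313.7, 209.2], [314.8, 330.7]]
-5 -6.5 [[314.3, 194.6], [313.8, 206.5], [314.9, 325.8]]
-5 -3 [[314.4, 192.5], [313.9, 203.9], [315.0, 321.0]]
0 -10 [[314.1, 198.5], [313.6, 214.0], [314.9, 328.7]]
0 -6.5 [[314.2, 196.2], [313.7, 211.2], [315.0, 323.8]]
0 -3 [[314.3, 194.1], [313.9, 208.5], [315.0, 319.2]]
5 -10 [[314.0, 200.7], [313.5, 219.5], [315.0, 326.2]]
5 -6.5 [[314.1, 198.4], [313.7, 216.4], [315.1, 321.5]]
5 -3 [[314.3, 196.2], [313.8, 213.6], [315.1, 317.0]]
obs: button ~(322,203.5) body rim top ~ row 196.0 flat rim row 330.66666666666663
[[-0.001  1.    -0.012]
 [ 0.    -0.012 -1.   ]
 [-1.    -0.001 -0.   ]]
```

```bash
cat >> h.py <<'E'
O=np.array([546.3,171.1]); TH=np.radians(104.46); EX=np.array([np.cos(TH),np.sin(TH),0]); EY=np.array([-np.sin(TH),np.cos(TH),0]); UP=np.array([0,0,1.])
H=-6.5; ZF=37.8; YO=0.2
def target(fx,fz,tilt):
    "TCP pos, rot so that cell flat centre is at lamp x=fx, world z=fz, button raised by tilt deg"
    a=np.radians(tilt); ax=np.cos(a)*EX+np.sin(a)*UP; X=np.sin(a)*EX-np.cos(a)*UP; Z=-ax; Y=np.cross(Z,X)
    M=np.column_stack([X,Y,Z]); F=np.append(O,0)+EX*fx+EY*YO+UP*fz
    return F-M@np.array([H,0,ZF]),M
def delta(fx,fz,tilt):
    from cell import bot
    o=bot.observe(); M0=R.from_quat(o["tcp_rot"]).as_matrix(); p,M=target(fx,fz,tilt)
    print("TCP",p.round(1),"shift in tool",(M0.T@(p-o["tool_pos"])).round(2),"rotvec",R.from_matrix(M0.T@M).as_rotvec().round(4))
def flat():
    from cell import bot
    o=bot.observe(); M0=R.from_quat(o["tcp_rot"]).as_matrix(); F=o["tool_pos"]+M0@np.array([H,0,ZF])
    d=F-np.append(O,0); f=o["contact_force"]
    print("t",round(o["time_s"],2),"flat lamp x %.1f y %.1f z %.1f"%(d@EX,d@EY,F[2]),"tilt %.1f"%np.degrees(np.arcsin(-M0[2,2])),"F x %.1f y %.1f z %.1f"%(f@EX,f@EY,f[2]),"tq",o["wrist_torque"].round(2),"op",round(o["opening"],3))
E
python3 - <<'E'
from h import *
flat(); delta(-22,75,0); delta(-22,75,30)
E
```

```text
t 5.83 flat lamp x -417.4 y 137.4 z 143.1 tilt 0.0 F x 0.1 y 0.0 z -1.5 tq [-0.02  0.02  0.02] op 0.337
TCP [542.2 186.3  68.5] shift in tool [  68.31   19.28 -416.13] rotvec [-0.2643 -0.0005  0.0006]
TCP [542.6 184.6  88.3] shift in tool [  48.54   19.74 -414.39] rotvec [-0.2584  0.52   -0.0686]
```

Emit:
{"name": "jog_arm", "arguments": {"targets": [{"wx":0,"wy":0,"wz":0,"dx":0,"dy":2,"dz":-20,"hand":20},{"wx":0,"wy":0,"wz":0,"dx":0,"dy":2,"dz":-35,"hand":20},{"wx":0,"wy":0,"wz":0,"dx":0,"dy":2,"dz":-45,"hand":20},{"wx":0,"wy":0,"wz":0,"dx":0,"dy":2,"dz":-45,"hand":20},{"wx":0,"wy":0,"wz":0,"dx":0,"dy":2,"dz":-45,"hand":20},{"wx":0,"wy":0,"wz":0,"dx":0,"dy":2,"dz":-45,"hand":20},{"wx":0,"wy":0,"wz":0,"dx":0,"dy":2,"dz":-45,"hand":20},{"wx":0,"wy":0,"wz":0,"dx":0,"dy":2,"dz":-45,"hand":20},{"wx":0,"wy":0,"wz":0,"dx":0,"dy":2,"dz":-45,"hand":20},{"wx":0,"wy":0,"wz":0,"dx":0,"dy":1,"dz":-30,"hand":20},{"wx":0,"wy":0,"wz":0,"dx":0,"dy":1,"dz":-14,"hand":20},{"wx":-0.132,"wy":0,"wz":0,"dx":0,"dy":0,"dz":0,"hand":20},{"wx":-0.132,"wy":0,"wz":0,"dx":0,"dy":0,"dz":0,"hand":20},{"wx":0,"wy":0.131,"wz":0,"dx":0,"dy":0,"dz":0,"hand":20},{"wx":0,"wy":0.131,"wz":0,"dx":0,"dy":0,"dz":0,"hand":20},{"wx":0,"wy":0.131,"wz":0,"dx":0,"dy":0,"dz":0,"hand":20},{"wx":0,"wy":0.131,"wz":0,"dx":0,"dy":0,"dz":0,"hand":20},{"wx":0,"wy":0,"wz":0,"dx":0,"dy":0,"dz":0,"hand":20},{"wx":0,"wy":0,"wz":0,"dx":0,"dy":0,"dz":0,"hand":20}], "grip_force": 110}}

```text
time_s: 8.2
tool_pos: [543.1, 183.8, 136.9]
tcp_rot: [0.53, 0.684, -0.307, 0.395]
contact_force: [0.4, 0.7, -1.2]
opening: 0.331
```

Run:
```python
from h import *
flat(); delta(-22,60,30); delta(-22,45,30)
```

```text
t 8.2 flat lamp x -22.9 y -0.1 z 123.7 tilt 29.9 F x 0.6 y -0.5 z -1.2 tq [-0.57 -0.16 -0.05] op 0.331
TCP [542.6 184.6  73.3] shift in tool [55.62 -0.25 30.96] rotvec [-0.0011  0.0011  0.0004]
TCP [542.6 184.6  58.3] shift in tool [68.62 -0.24 38.44] rotvec [-0.0011  0.0011  0.0004]
```

Emit:
{"name": "jog_arm", "arguments": {"targets": [{"wx":0,"wy":0,"wz":0,"dx":15,"dy":0,"dz":8.4,"hand":20},{"wx":0,"wy":0,"wz":0,"dx":20,"dy":0,"dz":11.2,"hand":20},{"wx":0,"wy":0,"wz":0,"dx":20,"dy":-0.2,"dz":11.2,"hand":20},{"wx":0,"wy":0,"wz":0,"dx":9,"dy":0,"dz":5,"hand":20},{"wx":0,"wy":0,"wz":0,"dx":4.6,"dy":0,"dz":2.6,"hand":20},{"wx":0,"wy":0,"wz":0,"dx":0,"dy":0,"dz":0,"hand":20}]}}

```text
time_s: 8.95
tool_pos: [543.0, 185.2, 58.8]
tcp_rot: [0.53, 0.685, -0.306, 0.395]
contact_force: [-0.1, 0.7, -1.1]
opening: 0.335
```

Run:
```python
from h import *
flat(); delta(-25,40,30); delta(-25,34,30)
a=snap("wrist","w5"); b=snap("side","s5"); I=cv2.imread("pics/w5.png"); J=cv2.imread("pics/s5.png")
from cell import bot
u,v=w2px(b,bot.observe()["tool_pos"]).astype(int)
J=cv2.resize(J[v-40:v+35,u-45:u+45],None,fx=5,fy=5,interpolation=cv2.INTER_CUBIC)
I=cv2.resize(I[80:380,205:440],(294,375)); cv2.imwrite("pics/v5.png",np.hstack([I,J]))
```

```text
t 8.95 flat lamp x -21.5 y -0.3 z 45.5 tilt 30.0 F x 0.7 y -0.1 z -1.1 tq [-0.65 -0.08 -0.02] op 0.335
TCP [543.4 181.7  53.3] shift in tool [ 3.03 -0.53  5.77] rotvec [ 0.0002 -0.0003 -0.0002]
TCP [543.4 181.7  47.3] shift in tool [ 8.23 -0.53  8.77] rotvec [ 0.0002 -0.0003 -0.0002]
```

View pics/v5.png

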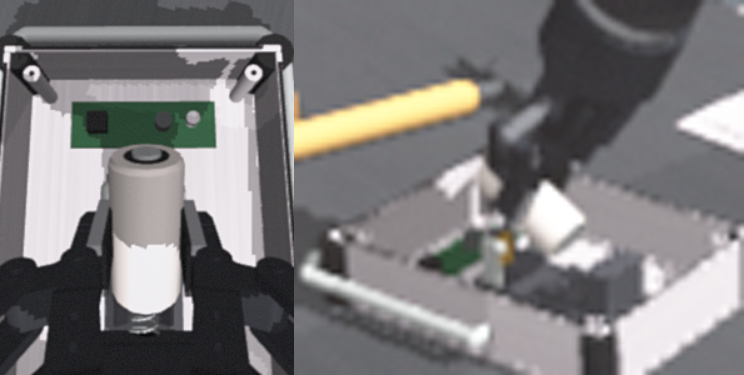

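The cell hangs tilted 30° with its flat end over the spring, centred on it (crop (146,320)), and the fingers are clear of clips and walls. Next I'll lower it and feel for the saddle.

Emit:
{"name": "jog_arm", "arguments": {"targets": [{"wx":0,"wy":0,"wz":0,"dx":3,"dy":-0.3,"dz":4,"hand":20},{"wx":0,"wy":0,"wz":0,"dx":3.5,"dy":0,"dz":3.8,"hand":20},{"wx":0,"wy":0,"wz":0,"dx":0,"dy":0,"dz":0,"hand":20},{"wx":0,"wy":0,"wz":0,"dx":0,"dy":0,"dz":0,"hand":20}]}}

```text
time_s: 9.55
tool_pos: [543.5, 181.4, 49.1]
tcp_rot: [0.531, 0.685, -0.306, 0.395]
contact_force: [-0.2, 0.7, -2.0]
opening: 0.33
```

```bash
python3 -c "
from h import *
flat()"
```

```text
t 9.55 flat lamp x -25.3 y 0.1 z 35.8 tilt 30.0 F x 0.8 y 0.0 z -2.0 tq [-0.65 -0.14 -0.04] op 0.33
```

Emit:
{"name": "jog_arm", "arguments": {"targets": [{"wx":0,"wy":0,"wz":0,"dx":1.73,"dy":0,"dz":1,"hand":20},{"wx":0,"wy":0,"wz":0,"dx":0.87,"dy":0,"dz":0.5,"hand":20},{"wx":0,"wy":0,"wz":0,"dx":0,"dy":0,"dz":0,"hand":20}]}}

```text
time_s: 9.93
tool_pos: [543.4, 181.5, 46.1]
tcp_rot: [0.531, 0.685, -0.306, 0.395]
contact_force: [0.0, 0.5, -0.5]
opening: 0.329
```

Emit:
{"name": "jog_arm", "arguments": {"targets": [{"wx":0,"wy":0,"wz":0,"dx":0.87,"dy":0,"dz":0.5,"hand":20},{"wx":0,"wy":0,"wz":0,"dx":0,"dy":0,"dz":0,"hand":20}]}}

```text
time_s: 10.18
tool_pos: [543.5, 181.4, 45.1]
tcp_rot: [0.531, 0.685, -0.306, 0.395]
contact_force: [0.1, -0.6, -2.1]
opening: 0.329
```

```bash
python3 -c "
from h import *
flat()"
```

```text
t 10.18 flat lamp x -25.3 y 0.1 z 31.8 tilt 30.0 F x -0.6 y 0.0 z -2.1 tq [-0.68 -0.15  0.02] op 0.329
```

Emit:
{"name": "jog_arm", "arguments": {"targets": [{"wx":0,"wy":0,"wz":0,"dx":0.87,"dy":0,"dz":0.5,"hand":20},{"wx":0,"wy":0,"wz":0,"dx":0,"dy":0,"dz":0,"hand":20}]}}

```text
time_s: 10.42
tool_pos: [543.5, 181.4, 44.1]
tcp_rot: [0.531, 0.685, -0.306, 0.395]
contact_force: [-0.3, 0.5, -1.0]
opening: 0.332
```

Emit:
{"name": "jog_arm", "arguments": {"targets": [{"wx":0,"wy":0,"wz":0,"dx":0.87,"dy":0,"dz":0.5,"hand":20},{"wx":0,"wy":0,"wz":0,"dx":0,"dy":0,"dz":0,"hand":20}]}}

```text
time_s: 10.68
tool_pos: [543.5, 181.4, 43.1]
tcp_rot: [0.531, 0.685, -0.306, 0.395]
contact_force: [-0.5, -0.4, -0.8]
opening: 0.336
```

```bash
python3 -c "
from h import *
flat()"
```

```text
t 10.68 flat lamp x -25.3 y 0.2 z 29.8 tilt 30.0 F x -0.2 y 0.6 z -0.8 tq [-0.66 -0.13  0.02] op 0.336
```

Emit:
{"name": "jog_arm", "arguments": {"targets": [{"wx":0,"wy":0,"wz":0,"dx":0.87,"dy":0,"dz":0.5,"hand":20},{"wx":0,"wy":0,"wz":0,"dx":0,"dy":0,"dz":0,"hand":20}]}}

```text
time_s: 10.92
tool_pos: [543.4, 181.5, 42.1]
tcp_rot: [0.531, 0.685, -0.306, 0.395]
contact_force: [0.3, -0.4, -0.5]
opening: 0.332
```

Emit:
{"name": "jog_arm", "arguments": {"targets": [{"wx":0,"wy":0,"wz":0,"dx":0.43,"dy":0,"dz":0.25,"hand":20},{"wx":0,"wy":0,"wz":0,"dx":0,"dy":0,"dz":0,"hand":20}]}}

```text
time_s: 11.18
tool_pos: [543.4, 181.5, 41.8]
tcp_rot: [0.531, 0.685, -0.306, 0.395]
contact_force: [-2.6, -0.5, 0.8]
opening: 0.329
```

```bash
python3 -c "
from h import *
flat()"
```

```text
t 11.18 flat lamp x -25.2 y 0.2 z 28.5 tilt 30.0 F x 0.2 y 2.6 z 0.8 tq [-0.59  0.05  0.11] op 0.329
```

Saddle felt at flat z≈28.5, touching on one side first, so the axis lies slightly towards lamp +y. I'll shift 0.6 mm across and push back towards the spring.

Emit:
{"name": "jog_arm", "arguments": {"targets": [{"wx":0,"wy":0,"wz":0,"dx":-1,"dy":-0.6,"dz":1.73,"hand":20},{"wx":0,"wy":0,"wz":0,"dx":-1,"dy":0,"dz":1.73,"hand":20},{"wx":0,"wy":0,"wz":0,"dx":0,"dy":0,"dz":0,"hand":20},{"wx":0,"wy":0,"wz":0,"dx":0,"dy":0,"dz":0,"hand":20}]}}

```text
time_s: 11.68
tool_pos: [543.9, 177.3, 41.5]
tcp_rot: [0.531, 0.684, -0.306, 0.395]
contact_force: [-0.7, -0.3, 0.3]
opening: 0.328
```

Emit:
{"name": "jog_arm", "arguments": {"targets": [{"wx":0,"wy":0,"wz":0,"dx":-0.5,"dy":0,"dz":0.87,"hand":20},{"wx":0,"wy":0,"wz":0,"dx":0,"dy":0,"dz":0,"hand":20}]}}

```text
time_s: 11.92
tool_pos: [544.2, 176.5, 41.6]
tcp_rot: [0.531, 0.685, -0.306, 0.395]
contact_force: [-0.5, 0.6, -0.3]
opening: 0.333
```

```bash
python3 -c "
from h import *
flat()"
```

```text
t 11.93 flat lamp x -30.3 y 0.7 z 28.4 tilt 30.0 F x 0.7 y 0.3 z -0.3 tq [-0.63 -0.    0.03] op 0.333
```

Emit:
{"name": "jog_arm", "arguments": {"targets": [{"wx":0,"wy":0,"wz":0,"dx":-0.5,"dy":0,"dz":0.87,"hand":20},{"wx":0,"wy":0,"wz":0,"dx":0,"dy":0,"dz":0,"hand":20}]}}

```text
time_s: 12.18
tool_pos: [544.5, 175.5, 41.7]
tcp_rot: [0.531, 0.685, -0.306, 0.395]
contact_force: [0.5, -1.0, -0.0]
opening: 0.327
```

Emit:
{"name": "jog_arm", "arguments": {"targets": [{"wx":0,"wy":0,"wz":0,"dx":-0.5,"dy":0,"dz":0.87,"hand":20},{"wx":0,"wy":0,"wz":0,"dx":0,"dy":0,"dz":0,"hand":20}]}}

```text
time_s: 12.42
tool_pos: [544.7, 174.6, 41.7]
tcp_rot: [0.531, 0.685, -0.306, 0.395]
contact_force: [-0.6, 1.2, -1.4]
opening: 0.333
```

```bash
python3 -c "
from h import *
flat()"
```

```text
t 12.43 flat lamp x -32.2 y 0.7 z 28.4 tilt 30.0 F x 1.4 y 0.3 z -1.4 tq [-0.44 -0.03  0.01] op 0.333
```

Emit:
{"name": "jog_arm", "arguments": {"targets": [{"wx":0,"wy":0,"wz":0,"dx":-0.5,"dy":0,"dz":0.87,"hand":20},{"wx":0,"wy":0,"wz":0,"dx":-0.5,"dy":0,"dz":0.87,"hand":20},{"wx":0,"wy":0,"wz":0,"dx":0,"dy":0,"dz":0,"hand":20}]}}

```text
time_s: 12.8
tool_pos: [545.1, 172.8, 41.7]
tcp_rot: [0.531, 0.685, -0.306, 0.395]
contact_force: [-0.2, 3.1, -0.7]
opening: 0.333
```

```bash
python3 -c "
from h import *
flat()"
```

```text
t 12.8 flat lamp x -34.0 y 0.7 z 28.4 tilt 30.1 F x 3.1 y -0.5 z -0.7 tq [ 0.01  0.07 -0.01] op 0.333
```

Emit:
{"name": "jog_arm", "arguments": {"targets": [{"wx":0,"wy":0,"wz":0,"dx":-0.5,"dy":0,"dz":0.87,"hand":20},{"wx":0,"wy":0,"wz":0,"dx":0,"dy":0,"dz":0,"hand":20}]}}

```text
time_s: 13.05
tool_pos: [545.4, 171.9, 41.8]
tcp_rot: [0.531, 0.685, -0.306, 0.395]
contact_force: [-0.8, 4.4, -0.1]
opening: 0.327
```

```bash
python3 -c "
from h import *
flat()"
```

```text
t 13.05 flat lamp x -35.0 y 0.7 z 28.5 tilt 30.1 F x 4.5 y -0.3 z -0.1 tq [0.31 0.09 0.02] op 0.327
```

Spring contact came at x≈−32 and force grows about 1.4 N/mm as described. I'll push 2 mm more and hold for the first check.

Emit:
{"name": "jog_arm", "arguments": {"targets": [{"wx":0,"wy":0,"wz":0,"dx":-0.5,"dy":0,"dz":0.87,"hand":20},{"wx":0,"wy":0,"wz":0,"dx":-0.5,"dy":0,"dz":0.87,"hand":20},{"wx":0,"wy":0,"wz":0,"dx":0,"dy":0,"dz":0,"hand":20},{"wx":0,"wy":0,"wz":0,"dx":0,"dy":0,"dz":0,"hand":20}]}}

```text
time_s: 13.55
tool_pos: [545.8, 170.3, 41.9]
tcp_rot: [0.531, 0.685, -0.306, 0.395]
contact_force: [-1.2, 6.1, -0.1]
opening: 0.333
```

```bash
sed -i 's/YO=0.2/YO=0.7/' h.py; python3 -c "
from h import *
flat(); delta(-38.3,28.5,24)"
```

```text
t 13.55 flat lamp x -36.6 y 0.7 z 28.5 tilt 30.1 F x 6.2 y -0.4 z -0.1 tq [0.65 0.23 0.05] op 0.333
TCP [545.9 169.8  37.9] shift in tool [3.18 0.01 2.38] rotvec [-1.000e-04 -1.066e-01 -2.000e-04]
```

Emit:
{"name": "jog_arm", "arguments": {"targets": [{"wx":0,"wy":-0.053,"wz":0,"dx":1.6,"dy":0,"dz":1.2,"hand":20},{"wx":0,"wy":-0.053,"wz":0,"dx":1.5,"dy":0,"dz":1.2,"hand":20},{"wx":0,"wy":0,"wz":0,"dx":0,"dy":0,"dz":0,"hand":20},{"wx":0,"wy":0,"wz":0,"dx":0,"dy":0,"dz":0,"hand":20}]}}

```text
time_s: 14.05
tool_pos: [545.8, 170.2, 38.5]
tcp_rot: [0.514, 0.663, -0.333, 0.43]
contact_force: [-4.0, 5.4, 2.2]
opening: 0.328
```

```bash
python3 -c "
from h import *
flat(); delta(-39,28.5,24); delta(-39.4,28.5,18)"
```

```text
t 14.05 flat lamp x -37.9 y 0.7 z 29.0 tilt 24.1 F x 6.2 y 2.5 z 2.2 tq [0.95 0.48 0.06] op 0.328
TCP [546.1 169.2  37.9] shift in tool [0.03 0.01 1.24] rotvec [ 0.0005 -0.0013 -0.0002]
TCP [546.  169.5  34. ] shift in tool [3.78 0.01 2.49] rotvec [ 0.0005 -0.106  -0.0003]
```

Emit:
{"name": "jog_arm", "arguments": {"targets": [{"wx":0,"wy":0,"wz":0,"dx":-0.2,"dy":-0.5,"dz":1.2,"hand":20},{"wx":0,"wy":0,"wz":0,"dx":0,"dy":0,"dz":0,"hand":20},{"wx":0,"wy":0,"wz":0,"dx":0,"dy":0,"dz":0,"hand":20}]}}

```text
time_s: 14.42
tool_pos: [546.0, 169.1, 38.4]
tcp_rot: [0.514, 0.663, -0.333, 0.43]
contact_force: [-2.6, 7.6, 3.2]
opening: 0.329
```

```bash
sed -i 's/YO=0.7/YO=1.1/' h.py; python3 -c "
from h import *
flat(); delta(-39.4,28.7,18)"
```

```text
t 14.43 flat lamp x -39.0 y 0.8 z 28.9 tilt 24.1 F x 8.0 y 0.7 z 3.2 tq [1.2  0.43 0.06] op 0.329
TCP [545.6 169.4  34.2] shift in tool [ 3.97 -0.32  1.34] rotvec [ 0.0003 -0.1069 -0.0011]
```

The spring presses with 8 N at 24° tilt with the button still raised, so the first check should be met. Next I rotate the button end down in steps, holding the flat end back.

Emit:
{"name": "jog_arm", "arguments": {"targets": [{"wx":0,"wy":-0.0535,"wz":0,"dx":2,"dy":-0.2,"dz":0.9,"hand":20},{"wx":0,"wy":-0.0535,"wz":0,"dx":2,"dy":0,"dz":0.9,"hand":20},{"wx":0,"wy":0,"wz":0,"dx":0,"dy":0,"dz":0,"hand":20},{"wx":0,"wy":0,"wz":0,"dx":0,"dy":0,"dz":0,"hand":20}]}}

```text
time_s: 14.92
tool_pos: [545.7, 169.6, 34.4]
tcp_rot: [0.496, 0.64, -0.359, 0.465]
contact_force: [-3.8, 8.2, 5.7]
opening: 0.331
```

```bash
python3 -c "
from h import *
flat(); delta(-40.3,28.7,14); delta(-40.3,28.7,18)"
```

```text
t 14.93 flat lamp x -39.3 y 0.9 z 28.8 tilt 18.0 F x 8.9 y 1.6 z 5.7 tq [1.51 0.68 0.15] op 0.331
TCP [545.7 168.8  31.5] shift in tool [ 2.45 -0.16  1.57] rotvec [ 0.0013 -0.0705 -0.0012]
TCP [545.8 168.6  34.2] shift in tool [-0.17 -0.16  1.02] rotvec [ 0.0013 -0.0007 -0.0011]
```

Emit:
{"name": "jog_arm", "arguments": {"targets": [{"wx":0,"wy":-0.035,"wz":0,"dx":1.2,"dy":-0.2,"dz":0.8,"hand":20},{"wx":0,"wy":-0.035,"wz":0,"dx":1.2,"dy":0,"dz":0.7,"hand":20},{"wx":0,"wy":0,"wz":0,"dx":0,"dy":0,"dz":0,"hand":20},{"wx":0,"wy":0,"wz":0,"dx":0,"dy":0,"dz":0,"hand":20}]}}

```text
time_s: 15.42
tool_pos: [545.9, 169.1, 31.9]
tcp_rot: [0.483, 0.623, -0.376, 0.487]
contact_force: [-4.7, 8.1, 8.4]
opening: 0.331
```

```bash
python3 -c "
from h import *
flat(); delta(-40.3,28.7,10)"
```

```text
t 15.43 flat lamp x -40.1 y 0.9 z 29.0 tilt 14.1 F x 9.0 y 2.5 z 8.4 tq [1.77 0.9  0.15] op 0.331
TCP [545.7 168.9  28.9] shift in tool [ 2.91 -0.22  0.87] rotvec [ 0.0011 -0.0711 -0.0017]
```

Run:
```python
from h import *
from cell import bot
a=snap("wrist","w6"); o=bot.observe(); M=R.from_quat(o["tcp_rot"]).as_matrix()
I=cv2.imread("pics/w6.png")[90:290,220:420]; I=cv2.resize(I,None,fx=3,fy=3,interpolation=cv2.INTER_CUBIC); 
for s in (0,6,12):  # cell tilted more than tool by s deg about grip point
    t=np.radians(s); g=np.array([H,0,0]); ax=np.array([-np.sin(t),0,-np.cos(t)]); up=np.array([-np.cos(t),0,np.sin(t)]); c=g-2.8*ax
    print(s,[((w2px(a,o["tool_pos"]+M@p)-[220,90])*3).round().tolist() for p in (c+35*ax,c+33*ax+16*up,c-35*ax+16*up)])
cv2.imwrite("pics/v6.png",I)
```

```text
0 [[306.0, 340.0], [306.0, 388.0], [306.0, 733.0]]
6 [[306.0, 348.0], [306.0, 407.0], [306.0, 722.0]]
12 [[306.0, 358.0], [306.0, 429.0], [306.0, 710.0]]
```

View pics/v6.png

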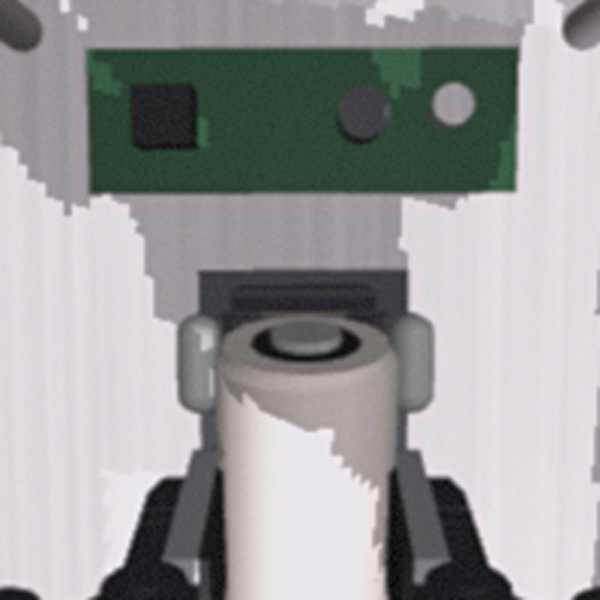

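The button is at (306,337), where no slip predicts it (306,340). It sits centred between the clips at (198,362) and (413,362) and just short of the wall edge at row 310, so I carry on down.

Emit:
{"name": "jog_arm", "arguments": {"targets": [{"wx":0,"wy":-0.035,"wz":0,"dx":1.4,"dy":-0.2,"dz":0.5,"hand":20},{"wx":0,"wy":-0.035,"wz":0,"dx":1.4,"dy":0,"dz":0.5,"hand":20},{"wx":0,"wy":0,"wz":0,"dx":0,"dy":0,"dz":0,"hand":20}]}}

```text
time_s: 15.85
tool_pos: [546.3, 166.9, 28.1]
tcp_rot: [0.469, 0.604, -0.394, 0.51]
contact_force: [-1.9, 2.8, 3.5]
opening: 0.33
```

```bash
python3 -c "
from h import *
flat(); delta(-40.5,28.7,6)"
```

```text
t 15.85 flat lamp x -42.4 y 1.0 z 28.1 tilt 9.8 F x 3.2 y 1.2 z 3.5 tq [0.5  0.27 0.06] op 0.33
TCP [545.8 168.7  26.2] shift in tool [ 2.23 -0.05 -1.43] rotvec [ 0.0008 -0.0661 -0.0016]
```

Emit:
{"name": "jog_arm", "arguments": {"targets": [{"wx":0,"wy":0,"wz":0,"dx":0,"dy":0,"dz":0,"hand":20},{"wx":0,"wy":0,"wz":0,"dx":0,"dy":0,"dz":0,"hand":20}]}}

```text
time_s: 16.1
tool_pos: [546.3, 166.7, 27.6]
tcp_rot: [0.469, 0.605, -0.394, 0.509]
contact_force: [0.4, 5.4, 2.4]
opening: 0.335
```

Run:
```python
from h import *
flat()
from cell import bot
a=snap("wrist","w7"); o=bot.observe(); M=R.from_quat(o["tcp_rot"]).as_matrix()
I=cv2.imread("pics/w7.png")[90:290,220:420]; I=cv2.resize(I,None,fx=3,fy=3,interpolation=cv2.INTER_CUBIC); cv2.imwrite("pics/v7.png",I)
for s in (-10,-5,0):
    t=np.radians(s); g=np.array([H,0,0]); ax=np.array([-np.sin(t),0,-np.cos(t)]); up=np.array([-np.cos(t),0,np.sin(t)]); c=g-2.8*ax
    print(s,[((w2px(a,o["tool_pos"]+M@p)-[220,90])*3).round().tolist() for p in (c+35*ax,c+33*ax+16*up,c-35*ax+16*up)])
# find button blob: compare with previous crop by template matching
p=cv2.imread("pics/v6.png"); 
for n,(x,y,w,h) in {"button":(245,312,120,55),"clipL":(170,300,50,120),"lip":(195,262,220,50)}.items():
    r=cv2.matchTemplate(I,p[y:y+h,x:x+w],cv2.TM_CCOEFF_NORMED); _,m,_,l=cv2.minMaxLoc(r); print(n,m,l,"was",(x,y))
```

```text
t 16.1 flat lamp x -42.6 y 1.1 z 27.5 tilt 9.9 F x 5.1 y -1.8 z 2.4 tq [ 0.89 -0.    0.18] op 0.335
-10 [[306.0, 331.0], [306.0, 360.0], [306.0, 747.0]]
-5 [[306.0, 334.0], [306.0, 373.0], [306.0, 741.0]]
0 [[306.0, 339.0], [306.0, 388.0], [306.0, 733.0]]
button 0.5714201331138611 (246, 288) was (245, 312)
clipL 0.8345075845718384 (162, 296) was (170, 300)
lip 0.946316123008728 (201, 244) was (195, 262)
```

Run:
```python
from h import *
c=load("w7")
for z in (28,30,33,36,40): print(z,(EX[:2]@(px2w(c,220+306/3,90+313/3,z)[:2]-O)).round(1))
b=snap("side","s7"); J=cv2.imread("pics/s7.png"); u,v=w2px(b,np.array([546,175,30])).astype(int)
J=cv2.resize(J[v-25:v+25,u-30:u+30],(360,300),interpolation=cv2.INTER_CUBIC)
d=snap("scene","sc7"); K=cv2.imread("pics/sc7.png"); u,v=w2px(d,np.array([546,175,30])).astype(int)
K=cv2.resize(K[v-25:v+25,u-30:u+30],(360,300),interpolation=cv2.INTER_CUBIC)
I=cv2.resize(cv2.imread("pics/w7.png")[140:280,247:397],(440,410),interpolation=cv2.INTER_CUBIC)
I=cv2.copyMakeBorder(I,0,190,0,0,cv2.BORDER_CONSTANT)
cv2.imwrite("pics/v8.png",np.hstack([I,np.vstack([J,K])]))
```

```text
28 29.1
30 29.4
33 29.9
36 30.4
40 31.0
```

View pics/v8.png

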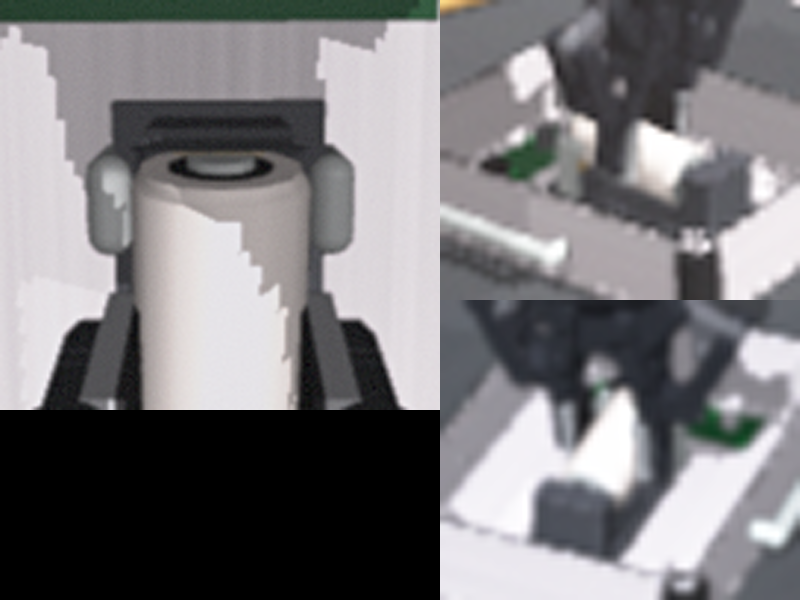

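The cell face sits just short of the wall with the button at (220,160), between slightly spread clips at (108,202) and (333,202). It has moved a little in the grip, so I'll work out its tilt from the face's foreshortening.

Run:
```python
from h import *
def meas(n,off,s,box):
    I=cv2.imread(f"pics/{n}.png")
    I=cv2.resize(I,None,fx=6,fy=6,interpolation=cv2.INTER_CUBIC); x0,y0,x1,y1=[int(v*6) for v in box]
    g=cv2.cvtColor(I[y0:y1,x0:x1],cv2.COLOR_BGR2GRAY); m=(g<75).astype(np.uint8)
    cs,_=cv2.findContours(m,cv2.RETR_EXTERNAL,cv2.CHAIN_APPROX_NONE); c=max(cs,key=lambda k:cv2.boundingRect(k)[2]*(1 if cv2.boundingRect(k)[1]>2 else .1)); return cv2.boundingRect(c),cv2.fitEllipse(c)
print(meas("w6",0,0,(300,192,346,214))); print(meas("w7",0,0,(300,189,344,206)))
for n,x,z,ts in (("w6",28,45,(14,)),("w7",29.5,32,(0,2,4,6,8,10))):
    c=load(n); T=c["camera_from_world"]; o=-T[:3,:3].T@T[:3,3]; p=np.append(O,0)+EX*x+EY*1+UP*z; d=(o-p)/np.linalg.norm(o-p)
    for t in ts: a=np.radians(t); print(n,t,round(float(d@(np.cos(a)*EX+np.sin(a)*UP)),3))
```

```text
((22, 45, 221, 68), ((131.5806884765625, 73.67850494384766), (73.0988540649414, 207.3733367919922), 89.90930938720703))
((25, 25, 218, 53), ((133.14425659179688, 47.736080169677734), (56.42020797729492, 207.57879638671875), 90.11770629882812))
w6 14 0.348
w7 0 0.156
w7 2 0.19
w7 4 0.225
w7 6 0.258
w7 8 0.292
w7 10 0.325
```

Foreshortening gives a cell tilt of about 6.5°, which puts its widest part just past the clip noses. I'll keep turning down about the flat end.

Emit:
{"name": "jog_arm", "arguments": {"targets": [{"wx":0,"wy":-0.028,"wz":0,"dx":1,"dy":0,"dz":0.2,"hand":20},{"wx":0,"wy":-0.028,"wz":0,"dx":1,"dy":0,"dz":0.2,"hand":20},{"wx":0,"wy":0,"wz":0,"dx":0,"dy":0,"dz":0,"hand":20},{"wx":0,"wy":0,"wz":0,"dx":0,"dy":0,"dz":0,"hand":20}]}}

```text
time_s: 16.75
tool_pos: [546.1, 166.7, 25.4]
tcp_rot: [0.458, 0.59, -0.407, 0.526]
contact_force: [0.6, 5.0, 1.1]
opening: 0.332
```

```bash
cat > m.py <<'E'
from h import *
import sys
def meas(n,p):
    snap("wrist",n); c=load(n); u,v=w2px(c,p); I=cv2.resize(cv2.imread(f"pics/{n}.png"),None,fx=6,fy=6,interpolation=cv2.INTER_CUBIC)
    x0=int((u-24)*6);y0=int((v-11)*6); g=cv2.cvtColor(I[y0:y0+132,x0:x0+288],cv2.COLOR_BGR2GRAY); cv2.imwrite("pics/dbg.png",g)
    m=(g<75).astype(np.uint8); cs,_=cv2.findContours(m,cv2.RETR_EXTERNAL,cv2.CHAIN_APPROX_NONE)
    cs=[k for k in cs if len(k)>60]
    T=c["camera_from_world"]; o=-T[:3,:3].T@T[:3,3]; d=(o-p)/np.linalg.norm(o-p)
    print("ratio by tilt",[(t,round(float(d@(np.cos(np.radians(t))*EX+np.sin(np.radians(t))*UP)),3)) for t in (0,3,6)])
    for k in cs:
        e=cv2.fitEllipse(k); print(cv2.boundingRect(k),"ratio",round(e[1][0]/e[1][1],3),"axes",np.round(e[1]), "lamp x at z:",[(z,round(float(EX[:2]@(px2w(c,(x0+e[0][0])/6,(y0+e[0][1])/6,z)[:2]-O)),1)) for z in (28,32)])
flat(); meas(sys.argv[1],np.append(O,0)+EX*29.5+EY*1+UP*30)
E
python3 m.py w9
```

```text
t 16.75 flat lamp x -42.5 y 1.4 z 27.4 tilt 6.6 F x 4.7 y -1.8 z 1.1 tq [ 1.02 -0.15  0.17] op 0.332
ratio by tilt [(0, 0.215), (3, 0.266), (6, 0.316)]
(0, 0, 288, 104) ratio 0.354 axes [110. 310.] lamp x at z: [(28, 31.1), (32, 31.9)]
```

Emit:
{"name": "jog_arm", "arguments": {"targets": [{"wx":0,"wy":-0.028,"wz":0,"dx":1,"dy":0.2,"dz":0.1,"hand":20},{"wx":0,"wy":-0.028,"wz":0,"dx":1,"dy":0.2,"dz":0.1,"hand":20},{"wx":0,"wy":0,"wz":0,"dx":0,"dy":0,"dz":0,"hand":20},{"wx":0,"wy":0,"wz":0,"dx":0,"dy":0,"dz":0,"hand":20}]}}

```text
time_s: 17.3
tool_pos: [546.3, 166.7, 24.8]
tcp_rot: [0.446, 0.575, -0.42, 0.542]
contact_force: [-6.0, 3.4, 16.3]
opening: 0.331
```

```bash
python3 -c "
from h import *
flat()"
```

```text
t 17.3 flat lamp x -42.4 y 1.1 z 29.0 tilt 3.5 F x 4.8 y 4.9 z 16.3 tq [1.01 1.25 0.08] op 0.331
```

Fz of 16 N shows it has bottomed: the tool is at 3.5° and the cell about 3° less, so level. I ease off and release.

Emit:
{"name": "jog_arm", "arguments": {"targets": [{"wx":0,"wy":0,"wz":0,"dx":-0.6,"dy":-0.2,"dz":0,"hand":20},{"wx":0,"wy":0,"wz":0,"dx":0,"dy":0,"dz":0,"hand":40},{"wx":0,"wy":0,"wz":0,"dx":0,"dy":0,"dz":0,"hand":46},{"wx":0,"wy":0,"wz":0,"dx":0,"dy":0,"dz":0,"hand":46},{"wx":0,"wy":0,"wz":0,"dx":0,"dy":0,"dz":0,"hand":46}]}}

```text
time_s: 17.92
tool_pos: [545.7, 166.1, 23.6]
tcp_rot: [0.446, 0.575, -0.421, 0.542]
contact_force: [0.3, 0.4, 0.1]
opening: 0.538
```

Emit:
{"name": "jog_arm", "arguments": {"targets": [{"wx":0,"wy":-0.06,"wz":0,"dx":-10,"dy":0,"dz":0,"hand":46},{"wx":0,"wy":0,"wz":0,"dx":-25,"dy":0,"dz":0,"hand":46},{"wx":0,"wy":0,"wz":0,"dx":-25,"dy":0,"dz":0,"hand":60},{"wx":0,"wy":0,"wz":0,"dx":-20,"dy":0,"dz":0,"hand":85},{"wx":0,"wy":0,"wz":0,"dx":-10,"dy":0,"dz":0,"hand":85},{"wx":0,"wy":0,"wz":0,"dx":0,"dy":0,"dz":0,"hand":85},{"wx":0,"wy":0,"wz":0,"dx":0,"dy":0,"dz":0,"hand":85},{"wx":0,"wy":0,"wz":0,"dx":0,"dy":0,"dz":0,"hand":85}]}}

```text
time_s: 18.92
tool_pos: [545.3, 165.7, 112.9]
tcp_rot: [0.432, 0.559, -0.434, 0.559]
contact_force: [0.1, 0.7, 0.6]
opening: 1.0
```

Run:
```python
from h import *
flat(); snap("wrist","w10"); I=cv2.imread("pics/w10.png"); c=load("w10")
cv2.imwrite("pics/v10.png",cv2.resize(I,(800,500),interpolation=cv2.INTER_CUBIC))
for x,z in ((30,29),(31,45),(-40,45),(23,41)): print(x,z,w2px(c,np.append(O,0)+EX*x+EY+UP*z).round(1))
```

```text
t 18.93 flat lamp x -42.8 y 2.3 z 119.5 tilt -0.1 F x 0.6 y -0.3 z 0.6 tq [-0.05 -0.05  0.04] op 1.0
30 29 [323.7 160.6]
31 45 [323.8 163.7]
-40 45 [323.7 246.7]
23 41 [323.7 172.6]
```

The picture limit is reached, so I'll check the image numerically and then feel the cell top at both ends with shut fingers.

Run:
```python
from h import *
I=cv2.imread("pics/w10.png"); g=cv2.cvtColor(I,cv2.COLOR_BGR2GRAY); c=load("w10")
print("col322-325 rows 145..260",[int(x) for x in g[145:262:2,321:326].mean(1)])
for r in (160,163,172,200,230): print(r,[int(x) for x in g[r,285:362:2]])
# button contour
S=cv2.resize(I,None,fx=6,fy=6,interpolation=cv2.INTER_CUBIC); G=cv2.cvtColor(S,cv2.COLOR_BGR2GRAY)[6*150:6*175,6*300:6*348]
print([int(x) for x in G[:,144]][::3])
T=c["camera_from_world"]; o=-T[:3,:3].T@T[:3,3]; p=np.append(O,0)+EX*30+EY+UP*29; d=(o-p)/np.linalg.norm(o-p); print("level ratio",d@EX, "tilt6", d@(np.cos(.105)*EX+np.sin(.105)*UP))
```

```text
col322-325 rows 145..260 [126, 50, 58, 39, 36, 50, 58, 41, 129, 66, 203, 196, 231, 235, 235, 235, 235, 235, 234, 235, 235, 235, 235, 235, 235, 235, 235, 235, 235, 235, 235, 235, 235, 235, 235, 235, 235, 236, 235, 236, 235, 235, 235, 235, 236, 235, 236, 235, 235, 236, 239, 32, 143, 27, 33, 97, 102, 102, 102]
160 [222, 226, 223, 221, 222, 217, 103, 84, 60, 49, 47, 68, 67, 57, 49, 56, 76, 76, 83, 86, 88, 89, 77, 57, 59, 71, 76, 87, 76, 79, 57, 64, 106, 218, 219, 221, 221, 221, 219]
163 [222, 225, 223, 222, 225, 145, 105, 128, 135, 112, 92, 116, 116, 113, 101, 70, 60, 59, 64, 67, 64, 61, 62, 83, 114, 130, 141, 164, 120, 90, 124, 134, 124, 184, 219, 221, 222, 220, 221]
172 [222, 224, 223, 221, 224, 157, 171, 200, 203, 189, 125, 155, 174, 195, 212, 221, 225, 230, 235, 235, 235, 235, 235, 235, 236, 233, 229, 225, 141, 147, 189, 202, 197, 182, 223, 222, 222, 223, 220]
200 [233, 234, 234, 233, 232, 234, 236, 121, 88, 64, 134, 181, 204, 219, 231, 235, 236, 237, 235, 236, 237, 235, 236, 236, 235, 231, 226, 214, 174, 85, 81, 162, 225, 225, 227, 225, 224, 223, 223]
230 [235, 234, 234, 235, 233, 234, 236, 238, 73, 64, 113, 177, 207, 220, 232, 236, 236, 236, 236, 235, 236, 236, 236, 235, 234, 228, 220, 200, 142, 93, 94, 223, 229, 234, 235, 233, 229, 228, 230]
[51, 45, 39, 34, 34, 36, 36, 37, 37, 39, 45, 54, 60, 63, 63, 57, 49, 42, 36, 44, 63, 92, 118, 132, 128, 108, 78, 69, 92, 137, 177, 210, 220, 217, 207, 197, 193, 199, 217, 233, 237, 237, 237, 236, 236, 236, 235, 235, 236, 236]
level ratio 0.2085166105046064 tilt6 0.3098703752397466
```

Emit:
{"name": "jog_arm", "arguments": {"targets": [{"wx":0,"wy":0,"wz":0,"dx":0,"dy":1.3,"dz":-15,"hand":0},{"wx":0,"wy":0,"wz":0,"dx":20,"dy":0,"dz":-10,"hand":0},{"wx":0,"wy":0,"wz":0,"dx":20,"dy":0,"dz":0,"hand":0},{"wx":0,"wy":0,"wz":0,"dx":14,"dy":0,"dz":0,"hand":0},{"wx":0,"wy":0,"wz":0,"dx":6,"dy":0,"dz":0,"hand":0},{"wx":0,"wy":0,"wz":0,"dx":2,"dy":0,"dz":0,"hand":0},{"wx":0,"wy":0,"wz":0,"dx":0,"dy":0,"dz":0,"hand":0},{"wx":0,"wy":0,"wz":0,"dx":0,"dy":0,"dz":0,"hand":0}]}}

```text
time_s: 19.98
tool_pos: [541.6, 190.5, 52.6]
tcp_rot: [0.433, 0.558, -0.433, 0.559]
contact_force: [-0.0, 0.1, -0.0]
opening: 0.002
```

Emit:
{"name": "jog_arm", "arguments": {"targets": [{"wx":0,"wy":0,"wz":0,"dx":1,"dy":0,"dz":0,"hand":0},{"wx":0,"wy":0,"wz":0,"dx":0,"dy":0,"dz":0,"hand":0}]}}

```text
time_s: 20.23
tool_pos: [541.1, 190.4, 51.0]
tcp_rot: [0.433, 0.559, -0.433, 0.559]
contact_force: [0.2, -0.4, -0.2]
opening: 0.001
```

Emit:
{"name": "jog_arm", "arguments": {"targets": [{"wx":0,"wy":0,"wz":0,"dx":1,"dy":0,"dz":0,"hand":0},{"wx":0,"wy":0,"wz":0,"dx":0,"dy":0,"dz":0,"hand":0}]}}

```text
time_s: 20.48
tool_pos: [541.0, 190.3, 49.8]
tcp_rot: [0.433, 0.559, -0.433, 0.559]
contact_force: [-1.0, 0.2, 0.2]
opening: 0.001
```

Emit:
{"name": "jog_arm", "arguments": {"targets": [{"wx":0,"wy":0,"wz":0,"dx":1,"dy":0,"dz":0,"hand":0},{"wx":0,"wy":0,"wz":0,"dx":0,"dy":0,"dz":0,"hand":0}]}}

```text
time_s: 20.72
tool_pos: [540.9, 190.4, 48.8]
tcp_rot: [0.433, 0.559, -0.433, 0.559]
contact_force: [-0.1, 0.3, -0.3]
opening: 0.004
```

Emit:
{"name": "jog_arm", "arguments": {"targets": [{"wx":0,"wy":0,"wz":0,"dx":1,"dy":0,"dz":0,"hand":0},{"wx":0,"wy":0,"wz":0,"dx":0,"dy":0,"dz":0,"hand":0}]}}

```text
time_s: 20.98
tool_pos: [541.0, 190.3, 47.8]
tcp_rot: [0.433, 0.559, -0.433, 0.559]
contact_force: [-0.2, -0.7, -0.1]
opening: -0.004
```

Emit:
{"name": "jog_arm", "arguments": {"targets": [{"wx":0,"wy":0,"wz":0,"dx":1,"dy":0,"dz":0,"hand":0},{"wx":0,"wy":0,"wz":0,"dx":0,"dy":0,"dz":0,"hand":0}]}}

```text
time_s: 21.22
tool_pos: [541.1, 190.4, 47.0]
tcp_rot: [0.433, 0.559, -0.433, 0.559]
contact_force: [-0.5, -0.1, 2.0]
opening: 0.0
```

Emit:
{"name": "jog_arm", "arguments": {"targets": [{"wx":0,"wy":0,"wz":0,"dx":1,"dy":0,"dz":0,"hand":0},{"wx":0,"wy":0,"wz":0,"dx":0,"dy":0,"dz":0,"hand":0}]}}

```text
time_s: 21.48
tool_pos: [541.3, 190.5, 46.7]
tcp_rot: [0.433, 0.558, -0.433, 0.559]
contact_force: [-2.0, 0.4, 6.8]
opening: 0.001
```

Emit:
{"name": "jog_arm", "arguments": {"targets": [{"wx":0,"wy":0,"wz":0,"dx":1,"dy":0,"dz":0,"hand":0},{"wx":0,"wy":0,"wz":0,"dx":0,"dy":0,"dz":0,"hand":0}]}}

```text
time_s: 21.72
tool_pos: [541.5, 190.6, 46.4]
tcp_rot: [0.433, 0.558, -0.433, 0.559]
contact_force: [-3.6, -0.5, 12.4]
opening: -0.001
```

Emit:
{"name": "jog_arm", "arguments": {"targets": [{"wx":0,"wy":0,"wz":0,"dx":0.8,"dy":0,"dz":0,"hand":0},{"wx":0,"wy":0,"wz":0,"dx":0,"dy":0,"dz":0,"hand":0},{"wx":0,"wy":0,"wz":0,"dx":0,"dy":0,"dz":0,"hand":0}]}}

```text
time_s: 22.1
tool_pos: [541.7, 190.8, 46.3]
tcp_rot: [0.434, 0.558, -0.433, 0.559]
contact_force: [-5.5, -2.1, 17.2]
opening: 0.001
```

Emit:
{"name": "jog_arm", "arguments": {"targets": [{"wx":0,"wy":0,"wz":0,"dx":-6,"dy":0,"dz":0,"hand":0},{"wx":0,"wy":0,"wz":0,"dx":0,"dy":-1,"dz":20,"hand":0},{"wx":0,"wy":0,"wz":0,"dx":0,"dy":0,"dz":20,"hand":0},{"wx":0,"wy":0,"wz":0,"dx":0,"dy":0,"dz":0,"hand":0},{"wx":0,"wy":0,"wz":0,"dx":2,"dy":0,"dz":0,"hand":0},{"wx":0,"wy":0,"wz":0,"dx":0,"dy":0,"dz":0,"hand":0}]}}

```text
time_s: 22.85
tool_pos: [549.7, 151.5, 47.7]
tcp_rot: [0.433, 0.559, -0.434, 0.559]
contact_force: [-0.2, 0.1, -0.9]
opening: 0.003
```

Emit:
{"name": "jog_arm", "arguments": {"targets": [{"wx":0,"wy":0,"wz":0,"dx":1,"dy":0,"dz":0,"hand":0},{"wx":0,"wy":0,"wz":0,"dx":0,"dy":0,"dz":0,"hand":0}]}}

```text
time_s: 23.1
tool_pos: [550.0, 151.6, 47.2]
tcp_rot: [0.433, 0.559, -0.433, 0.559]
contact_force: [0.1, -0.4, 0.1]
opening: 0.002
```

Emit:
{"name": "jog_arm", "arguments": {"targets": [{"wx":0,"wy":0,"wz":0,"dx":1,"dy":0,"dz":0,"hand":0},{"wx":0,"wy":0,"wz":0,"dx":0,"dy":0,"dz":0,"hand":0}]}}

```text
time_s: 23.35
tool_pos: [550.2, 151.5, 46.8]
tcp_rot: [0.433, 0.559, -0.433, 0.559]
contact_force: [-2.5, -1.2, 5.4]
opening: 0.0
```

Emit:
{"name": "jog_arm", "arguments": {"targets": [{"wx":0,"wy":0,"wz":0,"dx":1,"dy":0,"dz":0,"hand":0},{"wx":0,"wy":0,"wz":0,"dx":0,"dy":0,"dz":0,"hand":0}]}}

```text
time_s: 23.6
tool_pos: [550.4, 151.5, 46.5]
tcp_rot: [0.433, 0.558, -0.433, 0.559]
contact_force: [-3.2, -1.9, 12.7]
opening: 0.0
```

Both ends read the same height (46.4 mm at 12.4 N, 46.5 mm at 12.7 N), so the cell is level and solid in its saddles. I retract and hand in.

Emit:
{"name": "jog_arm", "arguments": {"targets": [{"wx":0,"wy":0,"wz":0,"dx":-5,"dy":0,"dz":0,"hand":0},{"wx":0,"wy":0,"wz":0,"dx":-30,"dy":0,"dz":0,"hand":0},{"wx":0,"wy":0,"wz":0,"dx":-40,"dy":0,"dz":0,"hand":0},{"wx":0,"wy":0,"wz":0,"dx":-30,"dy":0,"dz":0,"hand":0},{"wx":0,"wy":0,"wz":0,"dx":0,"dy":0,"dz":0,"hand":0},{"wx":0,"wy":0,"wz":0,"dx":0,"dy":0,"dz":0,"hand":0},{"wx":0,"wy":0,"wz":0,"dx":0,"dy":0,"dz":0,"hand":0}]}}

```text
time_s: 24.48
tool_pos: [549.1, 151.3, 148.8]
tcp_rot: [0.432, 0.559, -0.434, 0.559]
contact_force: [-0.4, -2.1, 0.1]
opening: -0.0
```

Run:
```python
from h import *
from cell import bot
flat(); c=snap("wrist","w11"); g=cv2.cvtColor(cv2.imread("pics/w11.png"),cv2.COLOR_BGR2GRAY)
u=w2px(c,np.append(O,0)+EX*-5+EY+UP*47); print(u, [w2px(c,np.append(O,0)+EX*x+EY+UP*47)[1].round(1) for x in (28,-40)])
k=int(u[0]); print([int(v) for v in g[:,k-2:k+3].mean(1)][140:270:2])
print(bot.close_job())
```

```text
t 24.48 flat lamp x -57.7 y 2.3 z 155.3 tilt -0.1 F x -1.9 y 0.9 z 0.1 tq [-0.02 -0.01 -0.03] op -0.0
[323.66879423 178.55023664] [np.float64(141.4), np.float64(214.7)]
[220, 222, 239, 239, 239, 239, 239, 239, 239, 239, 239, 239, 239, 239, 240, 239, 239, 240, 240, 239, 240, 239, 240, 240, 240, 240, 240, 240, 240, 240, 240, 240, 240, 240, 240, 242, 216, 22, 89, 81, 42, 92, 94, 94, 95, 97, 98, 97, 121, 175, 64, 40, 43, 40, 41, 37, 39, 39, 37, 37, 37, 34, 34, 32, 36]
the job is handed in; nothing more can be done
None
```

The cell is fitted in the lamp's holder and the job is handed in at 24.5 s. No verdict was reported, so my own checks below are the only confirmation.

**What I did:** I picked the cell out of the channel and tilted its button end up 30°. I lowered the flat end until I felt the saddle, then pushed it back against the spring. The spring force read about 8 N at 24° tilt with the button still well raised. I then turned the button end down between the clips, let go, and felt the top of the cell with shut fingers.

**Last checks:**
- **Level:** the top was at 46.4 mm at the button end and 46.5 mm at the flat end under about 12.5 N, and it did not give at 17 N.
- **Position:** after the arm lifted clear, the cell's ends lay within about 2 mm of where they should be along the holder in the last picture. The fingers were touching nothing.
- **Force:** I pressed with no more than about 17 N at any reading, though forces between readings were not recorded.

**Failed or disagreed:**
- The first two move calls were refused because rows must contain every value.
- The cell slipped about 3° and a few millimetres in the jaws as it passed the clips.
- One attempt to measure the tilt from a picture failed.
- The clips measured about 1.4 mm wider apart than when empty, which I did not resolve.
- I had used all 12 pictures before the end, so the final state was checked by feel and by pixel values only.
- The clip grip force and the hammer, magnet and pipe were not checked afterwards. I never worked near those three.

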